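# Free the vertebra from its cam locks and show it to the inspection camera

### The arm

A 6-joint arm with a two-finger parallel gripper is mounted at the origin on the work surface. World frame = base frame: x ahead of the robot, y to its left, z up, the work surface at z = 0. Lengths are in m, angles in rad, forces in N, time in s.
With the tool pointing down it reaches from about 0.35 to 0.975 m from the base axis. Payload 4.9 kg.
Tool frame: the origin (TCP) lies at the very end of the fingers, on their centre line; the grasp point (between the pads) lies 19 mm behind it; z points along the fingers, y is the line along which they close (so a half turn about z gives the same grasp; the last joint's range is limited). The gripper opens to 85 mm and grips with 20 to 120 N. Pads are 22 mm wide; open, the fingers measure 114 mm over their backs; the gripper's body (76 mm by 85 mm) begins 54 mm behind the grasp point. The pads swing forward as they close: fully open they stand 13 mm farther back than shut.
Start: joints at [1.197, 0.053, 1.613, -0, 1.476, -0.119], TCP at [0.158, 0.605, 0.231] pointing down, gripper open.
Joint ranges: [-3.01, 3.01], [-1.01, 2.22], [0.06, 2.58], [-1.02, 4.17], [0.09, 2.62], [-3.14, 3.14]. Speed limits (rad/s): [2.57, 2.57, 3.14, 3.14, 3.14, 3.14].

### API

Orientations are given as a unit quaternion [w, x, y, z].
In Python, from plant import state, optics, ticket, nets gives the robot as it stands. The module is installed in compiled form; this text tells all that it offers.
- The arm moves only by the shell command python3 -m inch 'ROWS' [OPENING]. ROWS is JSON, a list of rows, each an object of numbers: "dx", "dy", "dz": the shift along the tool's x, y, z as a fraction of full scale; "rx", "ry", "rz": the turn, a rotation vector about the tool's x, y, z as a fraction of full scale. In form: [{"dx": .., "dy": .., "dz": .., "rx": .., "ry": .., "rz": ..}, ...]. A call has 1 to 5 rows; each row is the pose to reach, as a shift and turn from the pose commanded when the call began, along the tool's axes at that moment; what a row does not reach only later rows make up. Full scale, the value 1, is 0.8 m for a shift and 1.5 rad for a turn. A row lasts 1/10 s, in which the tool goes at most 50 mm and 8.59 degrees, less where a joint would pass 70% of its speed; a pose out of reach is approached as far as the arm can. A call with a number of a shift or a turn outside -1 to 1 is refused whole. A call with a gripper value outside its range is refused whole. OPENING is the opening, from -1 (shut) to 1 (fully open), set as the call begins (- or left out, the last holds). The fingers move at their own pace and stop on an object; the grip force is fixed at half the most. Time passes only in rows, so rows that repeat a pose let the fingers close. It gives the time, the measured TCP pose, the force, the opening and the grip force at its end, in the units of the state.
- state(): the state, without advancing time (a new reading comes with each control period).
- optics.grab_frame(name): name is "scene" or "side" or "wrist"; returns the picture (480x640x3 uint8, red, green, blue); there is no depth.
- optics.camera_info(name): a dict with "fx", "fy", "cx", "cy" (pixels), "R" (3x3) and "t" (3): a world point X has camera coordinates R X + t. Camera axes: x right, y down, z forward; pixel columns grow to the right and rows downward; lengths in m; the calibration is good to about 2 mm. A picture is of the moment at which its call begins: read the wrist's pose just before it. camera_info takes no time and is no camera call; for the wrist camera it gives the pose at the moment of the call.
- ticket.job_done(): hands the job in; it is judged then, once.
Trained networks look in the newest picture that a camera, given by its name, has taken for a name from the list of things; names that differ only in an ending like _2 or _b are one class to them, and where a whole thing is asked for, a point or a joint stands for the part that bears it (a point fixed in the world has none). Each returns a list of dicts, best first, with "confidence" (0 to 1); they miss things now and then, are a little off and sometimes report something else, mostly with a low value. They report only what shows in the picture. A call takes as long as a camera call. They do not tell look-alikes from the thing itself.
- nets.boxes_of(camera, name): "bbox" ([centre column, centre row, width, height] in pixels, round what is visible of it).
- nets.outline_of(camera, name): "pixels" (480x640 bool, what is visible of it) and "bbox" ([centre column, centre row, width, height] in pixels, round what is visible of it).
The state is a dict: "time": time; "joint_pos": joint angles; "joint_vel": joint speeds; "joint_efforts": joint torques, N m; "tool_pos": TCP position; "tool_rot": TCP orientation; "contact_force": force on the tool from outside, world axes, zero at the start; "ft_torque": the same for the moment, N m; "gripper_width": opening from 0.0 (shut) to 1.0 (fully open); "grasp_force": force on a finger pad.
Only numpy, scipy, OpenCV 4.12 (cv2) and the standard library are available. Lean on these libraries where they do the work, as an engineer would, in place of code of your own. Each camera call takes 0.05 s, during which the arm holds its last target. There are 200 camera calls.

### The job

Turn the two steel cam locks on the mounting plate clockwise, fully home to their end stops, so that their tongues release the walnut plinth. Then take the mounted vertebra out and hold it upright in the air at the height of the camera's lens, its body centred 15 cm straight out from the lens, with its blunt front squarely towards the lens and the spine pointing away. Finish while still holding it there motionless: do not put it down or let go, and leave the other things on the table undisturbed.

Things in the scene. Friction and masses are not known exactly. Their poses are not given: they have to be found in the camera images.
- cradle: Fixed flat aluminium mounting plate, 300 x 100 mm (x, y), 12 mm thick, lying on the table. Origin: centre of its underside. Its x axis runs along its length through both cam locks. The plinth lies in its middle between low lips (9 mm high), cradle and specimen axes parallel.
- cam_front (a joint): Cam lock at the plate's -x end (in front of the vertebra), in rad: 0 = tongue points at the plinth and overlaps its top by about 12 mm; grows as it turns clockwise seen from above; 1.4 = end stop, tongue clear. Starts at 0 to 0.25. Stiff: about 0.06 N m of friction; it stays where it is left.
- cam_front_grip (a point): Middle of the steel bar handle of cam_front, on the turning axis, 105 mm from the plate's centre, 76 mm above the table. Bar 46 x 14 mm, spanning 64 to 89 mm above the table; x axis along the bar, towards the tongue's tip (57 mm from the axis; tongue 16 mm wide, 26 to 31 mm above the table); z up. Below it a round stem, 16 mm across.
- cam_rear (a joint): The same cam lock at the plate's +x end (behind the vertebra's spine), same meaning: clockwise from above grows, 0 locked, 1.4 end stop.
- cam_rear_grip (a point): Middle of the bar handle of cam_rear, 76 mm above the table; sizes and axes as for cam_front_grip.
- specimen: White plaster cervical vertebra on a brass post on a walnut plinth, one loose rigid piece, 0.15 to 0.3 kg, 59 mm high. Origin: centre of the plinth's underside, z up; starts 12 mm above the table. Plinth 120 x 60 x 12 mm (x, y, z). The blunt front points to -x, the forked spine to +x. The body (front block) is 38 mm wide between flat sides facing +y and -y: grip it there from above.
- vertebral_body (a point): Centre of the vertebral body, 20 mm to -x of the specimen's origin and 47 mm above the plinth's underside. Block 24 mm long (x; a rounded front bulges 9 mm further to -x), 38 mm wide (y), 24 mm high; axes as the specimen. Side processes begin 19 mm behind this point and reach 35 mm out to each side.
- spine_tip (a point): Tip of the forked spine: 65 mm to +x of the vertebral_body point and 5 mm lower.
- camera: Fixed inspection camera on a round foot (104 mm across) and slim post: black head 60 x 58 x 56 mm, centred 200 mm above the table, its lens looking level along this body's -x. Origin: centre of the foot's underside.
- lens (a point): Centre of the lens front, 60 mm to -x of the camera's origin, 200 mm above the table; axes as the camera (the lens looks along -x).
- focus (a point): The point 150 mm straight out from the lens, 200 mm above the table, where the centre of the vertebral body must be held; axes as the camera. The specimen then has its -x axis towards the lens.
- femur_head: Bystander: ivory resin femur head on a round walnut foot, 120 mm high, upright.
- skull_stand: Bystander: small walnut skull stand, 85 mm square foot, 106 mm high, upright.
- bead_jar: Bystander: glass bead jar, 64 mm across, 100 mm high.
- brass_hook: Bystander: brass specimen hook lying flat, 115 mm long, 10 mm thick.
- calipers: Bystander: steel calipers lying flat, 150 mm long, 8 mm thick.
- small_vertebra: Bystander: smaller loose plaster vertebra without plinth, about 65 mm long, 20 mm high.
Not all that is in view belongs to the job. What is shaped like the specimen but red is not meant.

How it is judged:
By the outcome, as a careful person would: the job done as asked, in the order asked, and still so for the second after the job is handed in, while the arm keeps its last pose, push and grip.
It also fails if it takes over 59 s, if anything falls off the work surface, if the arm or the gripper's body presses on something with over 40 N, if the wrist force passes 120 N, or if a joint passes its speed limit or range.

## Working session

There is one attempt and no reset: what is moved stays moved. The work goes in short steps, Python scripts to look and compute and a shell command to move; the robot and the scene stay as the last step left them, time stands still between calls to the robot, and variables do not carry over. Pictures are saved under pics/ and viewed, at most 10 in all, crops included, and the job is handed in when it is done.

```bash
mkdir -p pics; python3 - <<'E'
from plant import state, optics, ticket, nets
import cv2, numpy as np
s=state(); print(s)
for c in ("scene","side"):
    im=optics.grab_frame(c); cv2.imwrite(f"pics/{c}0.png",im[:,:,::-1])
    i=optics.camera_info(c); print(c,i)
    for n in ("specimen","cradle","cam_front","cam_rear","camera"):
        print(n,[(np.round(d["bbox"]).tolist(),round(d["confidence"],2)) for d in nets.boxes_of(c,n)])
E
```

```text
{'time': 0.0, 'joint_pos': array([ 1.19698261e+00,  5.33753733e-02,  1.61431365e+00, -8.45927469e-06,
        1.47600755e+00, -1.19035292e-01]), 'joint_vel': array([ 6.27747889e-04,  9.96942687e-04, -9.75113519e-04, -2.82372298e-05,
       -1.71654918e-03, -6.73176698e-04]), 'joint_efforts': array([ 1.46993556e-03, -3.93685162e+01, -3.70172954e+01, -7.29722296e-05,
        7.12074587e-03,  2.09913895e-05]), 'tool_pos': array([0.15730943, 0.60422397, 0.23003981]), 'tool_rot': array([-2.52529538e-04,  1.27044475e-01,  9.91896464e-01, -1.02120624e-03]), 'contact_force': array([ 1.24508016e+00, -6.33599987e-01,  1.04542152e-03]), 'ft_torque': array([ 0.05546315,  0.00464287, -0.01200944]), 'grasp_force': 0.0, 'gripper_width': 1.000823208190345}
scene {'fx': 457.97639011134294, 'fy': 457.97639011134294, 'cx': 326.32679863894754, 'cy': 230.02069348309809, 'R': array([[-0.64009574,  0.7682515 ,  0.00818998],
       [ 0.62235195,  0.52472616, -0.58081021],
       [-0.45050581, -0.36667709, -0.8139978 ]]), 't': array([ 0.34080226, -0.26975147,  1.44472634])}
specimen [([357.0, 248.0, 50.0, 40
[... 318 characters left out ...]
48.0, 83.0], 0.82)]
side {'fx': 559.5067694667983, 'fy': 559.5067694667983, 'cx': 318.0879360072934, 'cy': 242.27485185190207, 'R': array([[ 0.96537954, -0.25993937, -0.02176856],
       [-0.18379344, -0.61861147, -0.76389778],
       [ 0.18510083,  0.74145221, -0.64497001]]), 't': array([-0.52821914,  0.199333  ,  1.47097211])}
specimen [([278.0, 207.0, 40.0, 24.0], 0.79), ([209.0, 235.0, 40.0, 27.0], 0.77), ([290.0, 263.0, 31.0, 35.0], 0.69), ([443.0, 299.0, 56.0, 36.0], 0.55)]
cradle [([292.0, 262.0, 81.0, 85.0], 0.88)]
cam_front [([308.0, 275.0, 20.0, 23.0], 0.77)]
cam_rear [([271.0, 236.0, 14.0, 37.0], 0.62), ([241.0, 191.0, 22.0, 25.0], 0.2)]
camera [([382.0, 319.0, 46.0, 95.0], 0.59)]
```

View pics/scene0.png

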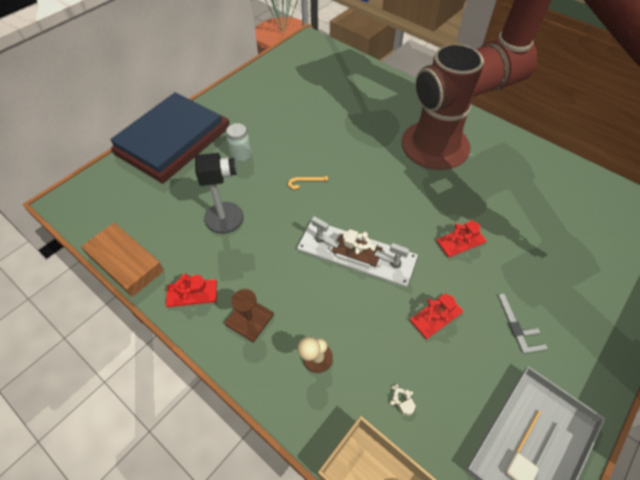

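View pics/side0.png

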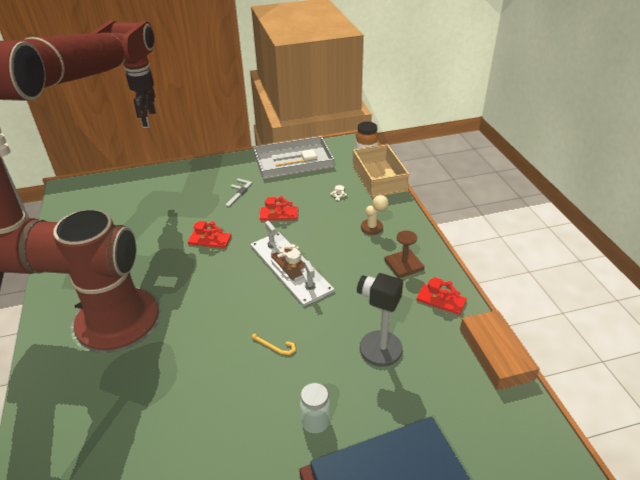

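The white one on the aluminium plate, at scene (357,248) / side (290,263), is the specimen. The look-alikes at scene (435,318), (460,240) and (193,290) are red, so they are not meant. I'll confirm this in an enlarged crop and measure the positions.

```bash
cat > h.py <<'E'
from plant import state, optics, ticket, nets
import cv2, numpy as np
def ray(i,u,v):
    R=np.array(i["R"]);t=np.array(i["t"])
    return -R.T@t, R.T@np.array([(u-i["cx"])/i["fx"],(v-i["cy"])/i["fy"],1.])
def onz(i,u,v,z):
    c,d=ray(i,u,v); return c+d*(z-c[2])/d[2]
def proj(i,X):
    p=np.array(i["R"])@np.array(X)+np.array(i["t"]); return np.array([i["fx"]*p[0]/p[2]+i["cx"],i["fy"]*p[1]/p[2]+i["cy"]])
def tri(obs): # [(info,u,v)]
    A=np.zeros((3,3));b=np.zeros(3)
    for i,u,v in obs:
        c,d=ray(i,u,v);d/=np.linalg.norm(d);P=np.eye(3)-np.outer(d,d);A+=P;b+=P@c
    return np.linalg.solve(A,b)
E
python3 - <<'E'
from h import *
I={c:optics.camera_info(c) for c in("scene","side")}
for c in I:
    im=optics.grab_frame(c)
    d=nets.outline_of(c,"cradle")
    for e in d[:1]:
        m=e["pixels"]; ys,xs=np.nonzero(m)
        P=np.array([onz(I[c],x,y,.012)[:2] for x,y in zip(xs,ys)])
        r=cv2.minAreaRect((P*1000).astype(np.float32)); print(c,"cradle",e["confidence"],r)
    for n in("camera","bead_jar","femur_head","skull_stand","brass_hook","calipers","small_vertebra"):
        d=nets.boxes_of(c,n)
        print(c,n,[(np.round(e["bbox"]).tolist(),round(e["confidence"],2),onz(I[c],e["bbox"][0],e["bbox"][1],.03).round(3)[:2]) for e in d[:2]])
    np.save(f"{c}.npy",im)
print(tri([(I["scene"],357,248),(I["side"],290,263)]))
a=np.load("scene.npy");b=np.load("side.npy")
def crop(im,u,v,w,h): return cv2.resize(im[v-h:v+h,u-w:u+w,::-1],(400,300),interpolation=cv2.INTER_CUBIC)
cv2.imwrite("pics/c1.png",np.vstack([np.hstack([crop(a,358,250,64,48),crop(b,292,262,64,48)]),np.hstack([crop(a,220,193,64,48),crop(b,382,319,72,54)])]))
E
```

```text
scene cradle 0.76 ((480.844970703125, 61.137779235839844), (120.1072006225586, 301.6815490722656), 17.53826141357422)
scene camera [([220.0, 193.0, 53.0, 81.0], 0.8, array([ 0.585, -0.343])), ([328.0, 230.0, 29.0, 28.0], 0.44, array([ 0.49 , -0.032]))]
scene bead_jar [([237.0, 144.0, 22.0, 42.0], 0.85, array([ 0.418, -0.449])), ([405.0, 399.0, 25.0, 30.0], 0.62, array([0.719, 0.37 ]))]
scene femur_head [([393.0, 257.0, 30.0, 21.0], 0.64, array([0.447, 0.148])), ([316.0, 356.0, 35.0, 38.0], 0.61, array([0.77 , 0.167]))]
scene skull_stand [([248.0, 317.0, 46.0, 48.0], 0.74, array([ 0.799, -0.014]))]
scene brass_hook [([237.0, 144.0, 25.0, 36.0], 0.58, array([ 0.419, -0.448])), ([309.0, 183.0, 37.0, 13.0], 0.46, array([ 0.395, -0.179]))]
scene calipers [([523.0, 324.0, 47.0, 58.0], 0.6, array([0.403, 0.484])), ([239.0, 144.0, 18.0, 39.0], 0.25, array([ 0.414, -0.447]))]
scene small_vertebra [([404.0, 399.0, 24.0, 30.0], 0.77, array([0.722, 0.368]))]
side cradle 0.58 ((469.33245849609375, 84.40811157226562), (112.5138168334961, 377.5845642089844), 18.852596282958984)
side camera [([382.0, 319.0, 46.0, 92.0], 0.6, array([ 0.654, -0.22 ]))]
side bead_jar [([379.0, 321.0, 46.0, 93.0], 0.72, array([ 0.646, -0.225]))]
side femur_head [([376.0, 218.0, 24.0, 42.0], 0.75, array([0.78 , 0.176])), ([240.0, 191.0, 22.0, 26.0], 0.34, array([0.399, 0.442]))]
side skull_stand [([405.0, 253.0, 34.0, 45.0], 0.68, array([ 0.805, -0.004]))]
side brass_hook [([274.0, 345.0, 46.0, 22.0], 0.5, array([ 0.376, -0.229]))]
side calipers [([238.0, 192.0, 24.0, 28.0], 0.65, array([0.393, 0.438])), ([289.0, 263.0, 32.0, 38.0], 0.55, array([0.476, 0.049]))]
side small_vertebra [([339.0, 195.0, 15.0, 12.0], 0.68, array([0.706, 0.324])), ([272.0, 236.0, 12.0, 34.0], 0.55, array([0.453, 0.179]))]
[0.47983855 0.05857009 0.0214411 ]
```

View pics/c1.png

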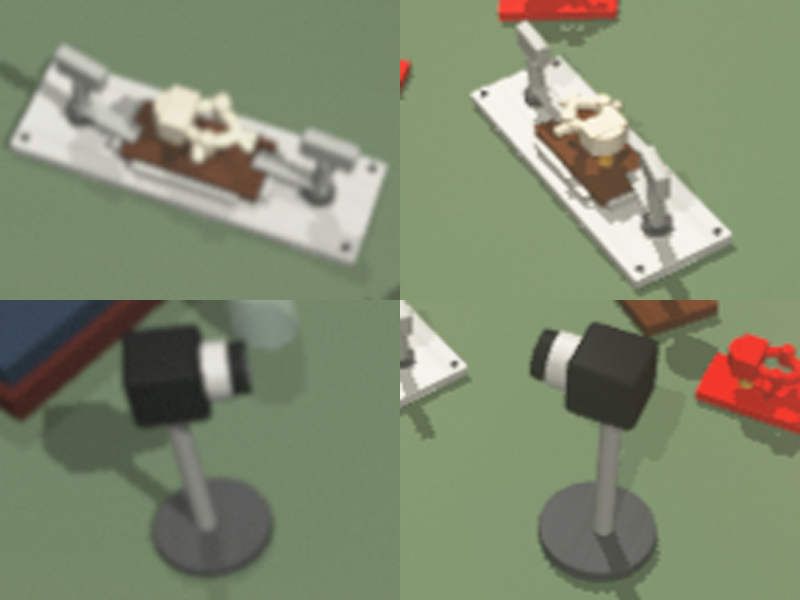

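Confirmed: white vertebra on the plate, its block pointing to the scene's left (world -y). So cam_front is at scene (326,232), cam_rear at (393,257). In the crop, the inspection camera's foot is at scene (224,218) / side (381,348) and its lens front at scene (233,167) / side (362,284).

```bash
cat >> h.py <<'E'
from scipy.spatial.transform import Rotation as Ro
def go(p,yaw): # remaining move, tool axes, fractions; tool down with tool-x at yaw
    s=state(); w,x,y,z=s["tool_rot"]; R=Ro.from_quat([x,y,z,w])
    c,n=np.cos(yaw),np.sin(yaw); T=Ro.from_matrix(np.array([[c,n,0],[n,-c,0],[0,0,-1.]]))
    d=R.inv().apply(np.array(p)-s["tool_pos"]); r=(R.inv()*T).as_rotvec()
    print("shift frac",(d/.8).round(4),"turn frac",(r/1.5).round(4),"mm",(d*1000).round(1),"deg",np.degrees(r).round(2),"rows",max(np.linalg.norm(d)/.05,np.degrees(np.linalg.norm(r))/8.59).round(2))
E
python3 - <<'E'
from h import *
a=optics.camera_info("scene");b=optics.camera_info("side");w=optics.camera_info("wrist")
f=tri([(a,223.8,217.6),(b,381,347.8)]); l=tri([(a,233.4,166.8),(b,361.8,284)])
print("foot",f,"lens",l,"dir",np.degrees(np.arctan2(*(l-f)[1::-1])),np.linalg.norm((l-f)[:2]))
R=np.array(w["R"]); print("wrist pos",-R.T@w["t"],"axis",R[2],w["fx"])
print(onz(a,326,232,.05),onz(b,308,275,.05),onz(a,393,257,.05),onz(b,271,236,.05))
go([.48,.06,.40],np.radians(107.5))
E
```

```text
foot [ 0.62820147 -0.28909774  0.00607444] lens [ 0.58595111 -0.25117913  0.20006831] dir 138.09284142802977 0.05677070606320158
wrist pos [0.08600133 0.62225417 0.37346578] axis [ 0.28561589 -0.07535415 -0.95537706] 413.93906852333515
[ 0.50732776 -0.02254223  0.05      ] [ 0.51098676 -0.03392854  0.05      ] [0.4583107  0.15395387 0.05      ] [0.44779318 0.15713926 0.05      ]
shift frac [-0.5617 -0.5574 -0.2108] turn frac [ 1.000e-04 -0.000e+00  6.737e-01] mm [-449.4 -446.  -168.7] deg [ 1.00e-02 -0.00e+00  5.79e+01] rows 13.1
```

```bash
R='[{"dx":-0.56,"dy":-0.555,"dz":-0.15,"rz":0.674},{"dx":-0.56,"dy":-0.555,"dz":-0.15,"rz":0.674},{"dx":-0.56,"dy":-0.555,"dz":-0.15,"rz":0.674},{"dx":-0.56,"dy":-0.555,"dz":-0.15,"rz":0.674},{"dx":-0.56,"dy":-0.555,"dz":-0.15,"rz":0.674}]'; python3 -m inch '[{"dx":-0.56,"dy":-0.555,"dz":-0.15,"rz":0.674},{"dx":-0.56,"dy":-0.555,"dz":-0.15,"rz":0.674},{"dx":-0.56,"dy":-0.555,"dz":-0.15,"rz":0.674},{"dx":-0.56,"dy":-0.555,"dz":-0.15,"rz":0.674},{"dx":-0.56,"dy":-0.555,"dz":-0.15,"rz":0.674}]'; python3 -c "
from h import *
go([.48,.06,.35],np.radians(107.5))"
```

```text
shift frac [-0.5617 -0.5574 -0.1483] turn frac [ 1.000e-04 -0.000e+00  6.737e-01] mm [-449.4 -446.  -118.7] deg [ 1.00e-02 -0.00e+00  5.79e+01] rows 12.88validation failed for argument at $[0]...
```

```bash
python3 -m inch '[{"dx":-0.56,"dy":-0.555,"dz":-0.15,"rx":0,"ry":0,"rz":0.674},{"dx":-0.56,"dy":-0.555,"dz":-0.15,"rx":0,"ry":0,"rz":0.674},{"dx":-0.56,"dy":-0.555,"dz":-0.15,"rx":0,"ry":0,"rz":0.674},{"dx":-0.56,"dy":-0.555,"dz":-0.15,"rx":0,"ry":0,"rz":0.674},{"dx":-0.56,"dy":-0.555,"dz":-0.15,"rx":0,"ry":0,"rz":0.674}]'; python3 -c "
from h import *
go([.48,.06,.35],np.radians(107.5))"
```

```text
time: 2.0
tool_pos: [0.2833, 0.3919, 0.2785]
tool_rot: [0.0, 0.484, 0.875, 0.0]
contact_force: [0.7, 0.8, 0.1]
gripper_width: 0.999
grasp_force: 0.0
shift frac [-0.4821 -0.0122 -0.0893] turn frac [ 5.000e-04 -1.000e-04  1.701e-01] mm [-385.7   -9.8  -71.5] deg [ 0.04 -0.   14.62] rows 7.85
```

```bash
python3 -m inch '[{"dx":-0.48,"dy":-0.012,"dz":-0.09,"rx":0,"ry":0,"rz":0.17},{"dx":-0.48,"dy":-0.012,"dz":-0.09,"rx":0,"ry":0,"rz":0.17},{"dx":-0.48,"dy":-0.012,"dz":-0.09,"rx":0,"ry":0,"rz":0.17},{"dx":-0.48,"dy":-0.012,"dz":-0.09,"rx":0,"ry":0,"rz":0.17},{"dx":-0.48,"dy":-0.012,"dz":-0.09,"rx":0,"ry":0,"rz":0.17}]' >/dev/null; python3 -c "
from h import *
go([.48,.06,.35],np.radians(107.5))"
```

```text
shift frac [-0.1709  0.0372 -0.0314] turn frac [ 0.0009 -0.      0.0038] mm [-136.7   29.7  -25.1] deg [ 0.08 -0.    0.33] rows 2.84
```

```bash
python3 -m inch '[{"dx":-0.17,"dy":0.037,"dz":-0.03,"rx":0,"ry":0,"rz":0},{"dx":-0.17,"dy":0.037,"dz":-0.03,"rx":0,"ry":0,"rz":0},{"dx":-0.17,"dy":0.037,"dz":-0.03,"rx":0,"ry":0,"rz":0},{"dx":-0.17,"dy":0.037,"dz":-0.03,"rx":0,"ry":0,"rz":0},{"dx":-0.17,"dy":0.037,"dz":-0.03,"rx":0,"ry":0,"rz":0}]'; python3 - <<'E'
from h import *
import pickle
i=optics.camera_info("wrist"); im=optics.grab_frame("wrist"); cv2.imwrite("pics/w1.png",im[:,:,::-1]); pickle.dump(i,open("w1.pkl","wb"))
for n in ("cam_front","cam_rear","specimen","camera"):
    print(n,[(np.round(e["bbox"]).tolist(),round(e["confidence"],2)) for e in nets.boxes_of("wrist",n)[:3]])
e=nets.outline_of("wrist","cradle")[0]
ys,xs=np.nonzero(e["pixels"]);P=np.array([onz(i,x,y,.012)[:2] for x,y in zip(xs,ys)])
print(e["confidence"],cv2.minAreaRect((P*1000).astype(np.float32)))
go([.48,.06,.35],np.radians(107.5))
E
```

```text
time: 3.0
tool_pos: [0.4792, 0.062, 0.3481]
tool_rot: [-0.0, 0.59, 0.808, 0.0]
contact_force: [-0.4, -0.9, -0.9]
gripper_width: 1.003
grasp_force: 0.0
cam_front [([323.0, 265.0, 31.0, 84.0], 0.64)]
cam_rear [([320.0, 95.0, 29.0, 94.0], 0.95), ([343.0, 425.0, 72.0, 38.0], 0.57)]
specimen [([441.0, 4.0, 15.0, 4.0], 0.54)]
camera [([342.0, 424.0, 70.0, 34.0], 0.87)]
0.61 ((484.971435546875, 49.40394592285156), (101.064208984375, 315.0600280761719), 18.07598876953125)
shift frac [-0.0048  0.0002 -0.0025] turn frac [ 0.     -0.0001  0.0051] mm [-3.8  0.2 -2. ] deg [ 0.   -0.    0.44] rows 0.09
```

View pics/w1.png

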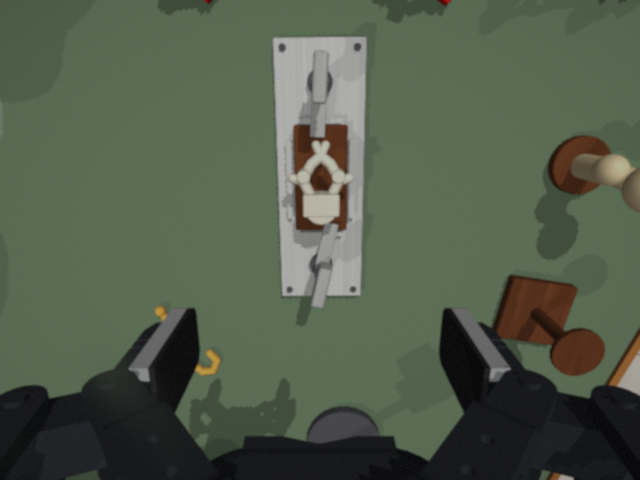

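The wrist picture shows the plate with corners (274,38), (367,37), (361,297), (281,297). The vertebra's body is at (321,207). cam_front's bar is near (325,265), already turned a little, and cam_rear's is near (320,80). I'll fit the plate pose and bar angles numerically.

```bash
python3 - <<'E'
from h import *
import pickle
from scipy.optimize import least_squares
i=pickle.load(open("w1.pkl","rb")); im=cv2.imread("pics/w1.png")
# refine: plate mask by brightness
hsv=cv2.cvtColor(im,cv2.COLOR_BGR2HSV)
m=((hsv[:,:,1]<45)&(hsv[:,:,2]>85)).astype(np.uint8); m[310:]=0; m[:,:240]=0;m[:,400:]=0
n,lab,st,_=cv2.connectedComponentsWithStats(m); k=1+st[1:,4].argmax(); mm=(lab==k)
# left/right edges from rows, top/bottom from cols
g=cv2.GaussianBlur(hsv[:,:,1].astype(float),(0,0),1)
L=[];Rr=[]
for r in range(60,285,5):
    xs=np.nonzero(mm[r])[0]
    if len(xs): L.append((xs[0]-.5,r)); Rr.append((xs[-1]+.5,r))
W=lambda pts: np.array([onz(i,u,v,.012)[:2] for u,v in pts])
for nm,p in(("L",L),("R",Rr)):
    vx,vy,x0,y0=cv2.fitLine(W(p).astype(np.float32),cv2.DIST_HUBER,0,.001,.001).ravel(); print(nm,np.degrees(np.arctan2(vy,vx))%180,x0,y0)
C=np.array([(274,38),(367,37),(361,297),(281,297)])
S=np.array([(282,47),(357,46),(353,289),(289,289)])
for nm,p in(("corners",C),("screws",S)):
    w=W(p); c=w.mean(0); dx=(w[0]+w[1]-w[2]-w[3]); print(nm,c.round(4),np.degrees(np.arctan2(dx[1],dx[0])).round(2),np.linalg.norm(dx)/2, np.linalg.norm(w[0]-w[1]))
c=W(C).mean(0)
np.save("m.npy",mm)
cv2.imwrite("pics/w1c.png",cv2.resize(im[25:315,225:415],None,fx=2,fy=2,interpolation=cv2.INTER_CUBIC))
for nm in("cam_front","cam_rear"):
    pass
print("tool",state()["tool_pos"])
E
```

```text
L 108.06193 0.43240228 0.04723402
R 108.176865 0.5220859 0.101198055
corners [0.484  0.0561] 107.87 0.30028860350373 0.09803404007320965
screws [0.4831 0.057 ] 108.09 0.2805181383000461 0.07952852330691995
tool [0.47863627 0.0635728  0.34798324]
```

View pics/w1c.png

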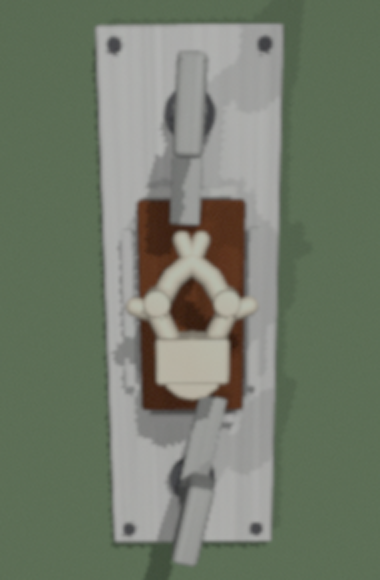

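```bash
python3 - <<'E'
from h import *
import pickle
i=pickle.load(open("w1.pkl","rb"))
P=lambda x,y,z: onz(i,225+x/2,25+y/2,z)[:2]
c=np.array([.4836,.0565]);th=np.radians(108.05);e=np.array([np.cos(th),np.sin(th)])
ang=lambda d: np.degrees(np.arctan2(d[1],d[0]))
for nm,ax,a,b,t,tip in(("front",c-.105*e,(200,488),(185,563),(212,398),1),("rear",c+.105*e,(188,155),(192,52),(185,223),-1)):
    A,B=P(*a,.089),P(*b,.089); T=P(*t,.031)
    print(nm,"axis",ax,"bar mid",(A+B)/2,"len",np.linalg.norm(A-B),"bar dir",ang(A-B),"tongue dir",ang(T-ax),np.linalg.norm(T-ax))
b=P(192,361,.071); print("body",b,"exp",c-.02*e, "spine",P(191,236,.06),"exp",c+.045*e)
print("body side", P(157,361,.071),P(228,361,.071))
go([*(c-.105*e),.13],np.radians(104))
E
```

```text
front axis [ 0.51613392 -0.04333258] bar mid [ 0.5154097  -0.04161178] len 0.043901733561480694 bar dir 97.37512370056834 tongue dir 96.22569644913422 0.05695024460906301
rear axis [0.45106608 0.15633258] bar mid [0.45066748 0.15674832] len 0.043809076755721155 bar dir -74.6504666004238 tongue dir -75.17805587438885 0.05594453823117832
body [0.48930975 0.03941797] exp [0.48979694 0.03748427] spine [0.469761   0.09891287] exp [0.46965689 0.09928539]
body side [0.47201069 0.03390065] [0.50710231 0.04509267]
shift frac [-0.1416  0.0034  0.2725] turn frac [ 0.     -0.0001  0.0458] mm [-113.3    2.7  218. ] deg [ 0.   -0.    3.94] rows 4.91
```

```bash
python3 -c "
from h import *
go([.5158,-.0425,.14],np.radians(97))"; python3 -m inch '[{"dx":-0.14,"dy":0.003,"dz":0.25,"rx":0,"ry":0,"rz":0.127},{"dx":-0.14,"dy":0.003,"dz":0.25,"rx":0,"ry":0,"rz":0.127},{"dx":-0.14,"dy":0.003,"dz":0.25,"rx":0,"ry":0,"rz":0.127},{"dx":-0.14,"dy":0.003,"dz":0.25,"rx":0,"ry":0,"rz":0.127},{"dx":-0.14,"dy":0.003,"dz":0.25,"rx":0,"ry":0,"rz":0.127}]' 0; python3 -c "
from h import *
go([.5158,-.0425,.057],np.radians(97))"
```

```text
shift frac [-0.1405  0.0034  0.26  ] turn frac [ 0.000e+00 -1.000e-04  1.272e-01] mm [-112.4    2.7  208. ] deg [ 0.   -0.   10.94] rows 4.73
time: 3.8
tool_pos: [0.5138, -0.0435, 0.144]
tool_rot: [-0.002, 0.663, 0.748, -0.001]
contact_force: [-0.2, 0.5, 0.4]
gripper_width: 0.502
grasp_force: 0.0
shift frac [0.0008 0.0032 0.1087] turn frac [-0.0031 -0.001  -0.0009] mm [ 0.7  2.5 87. ] deg [-0.27 -0.08 -0.08] rows 1.74
```

```bash
python3 -m inch '[{"dx":0.001,"dy":0.002,"dz":0.05,"rx":0,"ry":0,"rz":0},{"dx":0.001,"dy":0.002,"dz":0.107,"rx":0,"ry":0,"rz":0},{"dx":0.001,"dy":0.002,"dz":0.107,"rx":0,"ry":0,"rz":0},{"dx":0.001,"dy":0.002,"dz":0.107,"rx":0,"ry":0,"rz":0}]'; python3 -c "
from h import *
go([.5158,-.0425,.057],np.radians(97));print(state()['ft_torque'])"
```

```text
time: 4.2
tool_pos: [0.5167, -0.0417, 0.0625]
tool_rot: [-0.001, 0.663, 0.749, -0.0]
contact_force: [0.6, 0.1, 0.7]
gripper_width: 0.5
grasp_force: 0.0
shift frac [-0.0008 -0.0012  0.0068] turn frac [-0.0011 -0.0004 -0.0005] mm [-0.6 -0.9  5.5] deg [-0.09 -0.03 -0.04] rows 0.11
[-0.0372518  -0.01828171 -0.04054397]
```

Close on the bar.

```bash
python3 -m inch '[{"dx":0,"dy":-0.001,"dz":0.005,"rx":0,"ry":0,"rz":0},{"dx":0,"dy":-0.001,"dz":0.005,"rx":0,"ry":0,"rz":0},{"dx":0,"dy":-0.001,"dz":0.005,"rx":0,"ry":0,"rz":0},{"dx":0,"dy":-0.001,"dz":0.005,"rx":0,"ry":0,"rz":0},{"dx":0,"dy":-0.001,"dz":0.005,"rx":0,"ry":0,"rz":0}]' -1; python3 -c "
from h import *
go([.5158,-.0425,.057],np.radians(27.8));print(state()['ft_torque'])"
```

```text
time: 4.7
tool_pos: [0.5146, -0.0431, 0.061]
tool_rot: [-0.002, 0.663, 0.749, -0.002]
contact_force: [-14.1, -2.3, 11.0]
gripper_width: 0.155
grasp_force: 59.8
shift frac [0.0006 0.0016 0.005 ] turn frac [-0.0029  0.0029  0.8046] mm [0.5 1.3 4. ] deg [-0.25  0.25 69.15] rows 8.05
[-0.22136871  2.17320535  0.01781149]
```

```bash
python3 -m inch '[{"dx":0,"dy":-0.0015,"dz":-0.002,"rx":0,"ry":0,"rz":0},{"dx":0,"dy":-0.0015,"dz":-0.002,"rx":0,"ry":0,"rz":0.09},{"dx":0,"dy":-0.0015,"dz":-0.002,"rx":0,"ry":0,"rz":0.18},{"dx":0,"dy":-0.0015,"dz":-0.002,"rx":0,"ry":0,"rz":0.27},{"dx":0,"dy":-0.0015,"dz":-0.002,"rx":0,"ry":0,"rz":0.35}]'; python3 -c "
from h import *
go([.5158,-.0425,.061],np.radians(27.8));print(state()['ft_torque'])"
```

```text
time: 5.2
tool_pos: [0.5133, -0.0429, 0.0611]
tool_rot: [-0.001, 0.836, 0.549, -0.002]
contact_force: [-8.9, -1.7, 3.8]
gripper_width: 0.15
grasp_force: 60.4
shift frac [0.0017 0.0026 0.0001] turn frac [-0.002   0.0027  0.4512] mm [1.3 2.1 0. ] deg [-0.17  0.23 38.77] rows 4.51
[-0.10374316  1.50108783  0.09915787]
```

```bash
python3 -m inch '[{"dx":-0.0005,"dy":-0.0012,"dz":-0.001,"rx":0,"ry":0,"rz":0.09},{"dx":-0.0008,"dy":-0.0012,"dz":-0.001,"rx":0,"ry":0,"rz":0.18},{"dx":-0.0008,"dy":-0.0012,"dz":-0.001,"rx":0,"ry":0,"rz":0.27},{"dx":-0.0008,"dy":-0.0012,"dz":-0.001,"rx":0,"ry":0,"rz":0.36},{"dx":-0.0008,"dy":-0.0012,"dz":-0.001,"rx":0,"ry":0,"rz":0.4}]'; python3 -c "
from h import *
go([.5158,-.0425,.061],np.radians(27.8));print(state()['ft_torque'])"
```

```text
time: 5.7
tool_pos: [0.5123, -0.0421, 0.0611]
tool_rot: [-0.001, 0.961, 0.278, -0.002]
contact_force: [-5.6, 2.1, -1.3]
gripper_width: 0.152
grasp_force: 59.8
shift frac [0.0034 0.0028 0.0001] turn frac [-0.0022  0.0018  0.0519] mm [2.7 2.2 0.1] deg [-0.19  0.16  4.46] rows 0.52
[0.37564973 0.9381274  0.10663302]
```

```bash
python3 -m inch '[{"dx":-0.0005,"dy":-0.0005,"dz":0,"rx":0,"ry":0,"rz":0.03},{"dx":-0.0005,"dy":-0.0005,"dz":0,"rx":0,"ry":0,"rz":0.06},{"dx":-0.0005,"dy":-0.0005,"dz":0,"rx":0,"ry":0,"rz":0.08},{"dx":-0.0005,"dy":-0.0005,"dz":0,"rx":0,"ry":0,"rz":0.08}]'; python3 -c "
from h import *
go([.5158,-.0425,.061],np.radians(27.8));print(state()['ft_torque'])"
```

```text
time: 6.1
tool_pos: [0.5122, -0.042, 0.0612]
tool_rot: [-0.001, 0.975, 0.223, -0.001]
contact_force: [-5.6, 2.8, -1.6]
gripper_width: 0.15
grasp_force: 69.7
shift frac [0.0038 0.0026 0.0002] turn frac [-0.0013  0.0016 -0.0233] mm [3.  2.1 0.2] deg [-0.11  0.14 -2.  ] rows 0.23
[0.53416543 0.72313342 1.30171777]
```

```bash
python3 -m inch '[{"dx":0,"dy":0,"dz":0,"rx":0,"ry":0,"rz":0},{"dx":0,"dy":0,"dz":0,"rx":0,"ry":0,"rz":0},{"dx":0,"dy":0,"dz":-0.05,"rx":0,"ry":0,"rz":0},{"dx":0,"dy":0,"dz":-0.11,"rx":0,"ry":0,"rz":0},{"dx":0,"dy":0,"dz":-0.11,"rx":0,"ry":0,"rz":0}]' -0.1; python3 -c "
from h import *
go([.449,.1565,.14],np.radians(105))"
```

```text
time: 6.6
tool_pos: [0.5194, -0.0442, 0.1588]
tool_rot: [0.004, 0.975, 0.221, 0.008]
contact_force: [1.0, 0.1, 0.4]
gripper_width: 0.45
grasp_force: 0.0
shift frac [ 0.0285 -0.2645  0.0209] turn frac [ 0.0126 -0.0026 -0.9245] mm [  22.8 -211.6   16.7] deg [  1.08  -0.22 -79.46] rows 9.25
```

```bash
python3 -m inch '[{"dx":0.026,"dy":-0.264,"dz":0,"rx":0.012,"ry":0,"rz":-0.924},{"dx":0.026,"dy":-0.264,"dz":0,"rx":0.012,"ry":0,"rz":-0.924},{"dx":0.026,"dy":-0.264,"dz":0,"rx":0.012,"ry":0,"rz":-0.924},{"dx":0.026,"dy":-0.264,"dz":0,"rx":0.012,"ry":0,"rz":-0.924},{"dx":0.026,"dy":-0.264,"dz":0,"rx":0.012,"ry":0,"rz":-0.924}]' 0; python3 -c "
from h import *
go([.4485,.157,.14],np.radians(105))"
```

```text
time: 7.1
tool_pos: [0.4404, 0.1603, 0.1502]
tool_rot: [-0.005, 0.824, 0.567, 0.001]
contact_force: [0.4, -0.3, 0.0]
gripper_width: 0.503
grasp_force: 0.0
shift frac [-0.0003  0.011   0.0126] turn frac [-0.0031 -0.0054 -0.4174] mm [-0.2  8.8 10.1] deg [ -0.26  -0.47 -35.88] rows 4.18
```

```bash
python3 -m inch '[{"dx":0,"dy":0.011,"dz":0.01,"rx":0,"ry":-0.003,"rz":-0.417},{"dx":0,"dy":0.011,"dz":0.01,"rx":0,"ry":-0.003,"rz":-0.417},{"dx":0,"dy":0.011,"dz":0.01,"rx":0,"ry":-0.003,"rz":-0.417},{"dx":0,"dy":0.011,"dz":0.01,"rx":0,"ry":-0.003,"rz":-0.417},{"dx":0,"dy":0.011,"dz":0.01,"rx":0,"ry":-0.003,"rz":-0.417}]'; python3 - <<'E'
from h import *
for _ in range(2):
    i=optics.camera_info("wrist"); im=optics.grab_frame("wrist")
cv2.imwrite("pics/w2.png",im[:,:,::-1])
go([.4485,.157,.061],np.radians(105))
c=np.array([.4836,.0565]);th=np.radians(108.05);e=np.array([np.cos(th),np.sin(th)])
for s in(-.105,.105): print(proj(i,[*(c+s*e),.089]))
print(proj(i,[*(c-.02*e),.071]),proj(i,[*c,.012]))
E
```

```text
time: 7.6
tool_pos: [0.4503, 0.1537, 0.142]
tool_rot: [-0.002, 0.613, 0.79, -0.0]
contact_force: [-0.7, 0.8, -0.2]
gripper_width: 0.498
grasp_force: 0.0
shift frac [ 0.0042 -0.0002  0.1008] turn frac [-0.003  -0.0024 -0.009 ] mm [ 3.3 -0.2 80.6] deg [-0.26 -0.21 -0.77] rows 1.61
[341.53191463 559.64872654]
[320.83441029 255.58248721]
[333.51242957 432.1048501 ] [329.75583371 351.78080547]
```

View pics/w2.png

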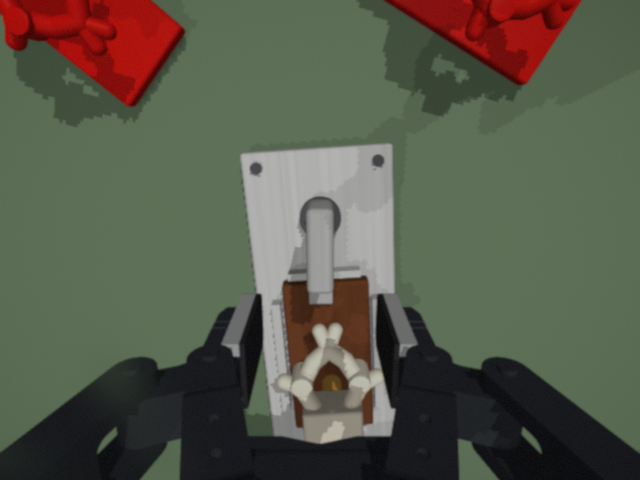

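The rear bar spans (320,200)–(320,303), centred between the fingers, and matches the prediction (321,256). Descend and grip.

```bash
python3 -m inch '[{"dx":0.003,"dy":0,"dz":0.05,"rx":0,"ry":0,"rz":-0.009},{"dx":0.003,"dy":0,"dz":0.1,"rx":0,"ry":0,"rz":-0.009},{"dx":0.003,"dy":0,"dz":0.1,"rx":0,"ry":0,"rz":-0.009},{"dx":0.003,"dy":0,"dz":0.1,"rx":0,"ry":0,"rz":-0.009}]'; python3 -m inch '[{"dx":0,"dy":0,"dz":0,"rx":0,"ry":0,"rz":0},{"dx":0,"dy":0,"dz":0,"rx":0,"ry":0,"rz":0},{"dx":0,"dy":0,"dz":0,"rx":0,"ry":0,"rz":0},{"dx":0,"dy":0,"dz":0,"rx":0,"ry":0,"rz":0},{"dx":0,"dy":0,"dz":0,"rx":0,"ry":0,"rz":0}]' -1; python3 -c "
from h import *
go([.4485,.157,.061],np.radians(27.8));print(state()['ft_torque'])"
```

```text
time: 8.1
tool_pos: [0.4479, 0.156, 0.061]
tool_rot: [-0.004, 0.608, 0.794, -0.002]
contact_force: [0.7, -0.7, 1.2]
gripper_width: 0.5
grasp_force: 0.0
time: 8.6
tool_pos: [0.4495, 0.1563, 0.0636]
tool_rot: [-0.002, 0.608, 0.794, -0.0]
contact_force: [-2.9, -0.8, 6.0]
gripper_width: 0.151
grasp_force: 59.1
shift frac [ 0.0012 -0.0009  0.0032] turn frac [-3.400e-03 -4.000e-04  8.998e-01] mm [ 1.  -0.8  2.6] deg [-2.900e-01 -3.000e-02  7.733e+01] rows 9.0
[-0.17156005  0.37312282 -0.03151035]
```

Gripped well; turn in two steps.

```bash
python3 -m inch '[{"dx":0,"dy":0,"dz":0,"rx":0,"ry":0,"rz":0.09},{"dx":0,"dy":0,"dz":0,"rx":0,"ry":0,"rz":0.18},{"dx":0,"dy":0,"dz":0,"rx":0,"ry":0,"rz":0.27},{"dx":0,"dy":0,"dz":0,"rx":0,"ry":0,"rz":0.36},{"dx":0,"dy":0,"dz":0,"rx":0,"ry":0,"rz":0.42}]'; python3 -c "
from h import *
go([.4485,.157,.061],np.radians(25.8));print(state()['ft_torque'])"
```

```text
time: 9.1
tool_pos: [0.4481, 0.1563, 0.0635]
tool_rot: [-0.003, 0.825, 0.565, -0.003]
contact_force: [-9.3, -0.2, 10.9]
gripper_width: 0.151
grasp_force: 60.0
shift frac [0.001  0.0003 0.0032] turn frac [-0.0052  0.0026  0.5005] mm [0.8 0.2 2.5] deg [-0.44  0.23 43.01] rows 5.01
[-0.09279423  1.26698084  0.18901652]
```

```bash
python3 -m inch '[{"dx":0,"dy":0,"dz":0,"rx":0,"ry":0,"rz":0.09},{"dx":0,"dy":0,"dz":0,"rx":0,"ry":0,"rz":0.18},{"dx":0,"dy":0,"dz":0,"rx":0,"ry":0,"rz":0.27},{"dx":0,"dy":0,"dz":0,"rx":0,"ry":0,"rz":0.36},{"dx":0,"dy":0,"dz":0,"rx":0,"ry":0,"rz":0.42}]'; python3 -c "
from h import *
go([.4485,.157,.061],np.radians(25.8));print(state()['ft_torque'])"
```

```text
time: 9.6
tool_pos: [0.4468, 0.1573, 0.0635]
tool_rot: [-0.004, 0.96, 0.282, -0.005]
contact_force: [-15.1, 3.1, 14.5]
gripper_width: 0.148
grasp_force: 60.5
shift frac [0.0016 0.0014 0.0031] turn frac [-0.0061  0.0052  0.0805] mm [1.3 1.1 2.5] deg [-0.52  0.45  6.92] rows 0.81
[0.41864352 1.79505944 0.12461976]
```

```bash
python3 -m inch '[{"dx":-0.002,"dy":-0.0013,"dz":-0.002,"rx":0,"ry":0,"rz":0.03},{"dx":-0.002,"dy":-0.0013,"dz":-0.002,"rx":0,"ry":0,"rz":0.06},{"dx":-0.002,"dy":-0.0013,"dz":-0.002,"rx":0,"ry":0,"rz":0.09},{"dx":-0.002,"dy":-0.0013,"dz":-0.002,"rx":0,"ry":0,"rz":0.11},{"dx":-0.002,"dy":-0.0013,"dz":-0.002,"rx":0,"ry":0,"rz":0.11}]'; python3 -c "
from h import *
go([.4485,.157,.061],np.radians(25.8));print(state()['ft_torque'])"
```

```text
time: 10.1
tool_pos: [0.446, 0.1571, 0.0638]
tool_rot: [-0.002, 0.979, 0.205, -0.003]
contact_force: [-3.2, 4.2, 1.4]
gripper_width: 0.149
grasp_force: 85.5
shift frac [0.0028 0.0014 0.0034] turn frac [-0.0041  0.0034 -0.0245] mm [2.3 1.2 2.8] deg [-0.35  0.29 -2.1 ] rows 0.25
[0.56020042 0.57613735 1.19157532]
```

```bash
python3 -m inch '[{"dx":0,"dy":0,"dz":0,"rx":0,"ry":0,"rz":-0.02},{"dx":0,"dy":0,"dz":0,"rx":0,"ry":0,"rz":-0.02},{"dx":0,"dy":0,"dz":-0.05,"rx":0,"ry":0,"rz":-0.02},{"dx":0,"dy":0,"dz":-0.11,"rx":0,"ry":0,"rz":-0.02},{"dx":0,"dy":0,"dz":-0.16,"rx":0,"ry":0,"rz":-0.02}]' -0.1; python3 -c "
from h import *
go([.4805,.06,.33],np.radians(108))"
```

```text
time: 10.6
tool_pos: [0.4478, 0.1556, 0.1935]
tool_rot: [-0.002, 0.976, 0.218, -0.002]
contact_force: [1.0, 0.7, 1.4]
gripper_width: 0.449
grasp_force: 0.0
shift frac [-0.0143  0.1249 -0.1711] turn frac [-3.600e-03 -3.000e-04 -9.637e-01] mm [ -11.5  100.  -136.9] deg [-3.100e-01 -2.000e-02 -8.282e+01] rows 9.64
```

```bash
python3 -m inch '[{"dx":-0.014,"dy":0.125,"dz":-0.17,"rx":0,"ry":0,"rz":-0.96},{"dx":-0.014,"dy":0.125,"dz":-0.17,"rx":0,"ry":0,"rz":-0.96},{"dx":-0.014,"dy":0.125,"dz":-0.17,"rx":0,"ry":0,"rz":-0.96},{"dx":-0.014,"dy":0.125,"dz":-0.17,"rx":0,"ry":0,"rz":-0.96},{"dx":-0.014,"dy":0.125,"dz":-0.17,"rx":0,"ry":0,"rz":-0.96}]' 1 >/dev/null; python3 -c "
from h import *
go([.4805,.06,.33],np.radians(108))"
```

```text
shift frac [ 0.0009 -0.0033  0.0017] turn frac [ 0.0011 -0.0008 -0.4614] mm [ 0.7 -2.6  1.3] deg [  0.09  -0.07 -39.66] rows 4.62
```

```bash
python3 -m inch '[{"dx":0.001,"dy":-0.003,"dz":0,"rx":0,"ry":0,"rz":-0.461},{"dx":0.001,"dy":-0.003,"dz":0,"rx":0,"ry":0,"rz":-0.461},{"dx":0.001,"dy":-0.003,"dz":0,"rx":0,"ry":0,"rz":-0.461},{"dx":0.001,"dy":-0.003,"dz":0,"rx":0,"ry":0,"rz":-0.461},{"dx":0.001,"dy":-0.003,"dz":0,"rx":0,"ry":0,"rz":-0.461}]' >/dev/null; python3 - <<'E'
from h import *
import pickle
optics.grab_frame("wrist");i=optics.camera_info("wrist"); im=optics.grab_frame("wrist")
pickle.dump(i,open("w3.pkl","wb"))
cv2.imwrite("pics/w3.png",cv2.resize(im[20:320,200:440,::-1],None,fx=2,fy=2,interpolation=cv2.INTER_CUBIC))
c=np.array([.4836,.0565]);th=np.radians(108.05);e=np.array([np.cos(th),np.sin(th)])
print(state()["tool_pos"],proj(i,[*(c-.02*e),.071]),proj(i,[*(c-.105*e),.089]),proj(i,[*(c+.105*e),.089]))
go([*(c-.02*e),.13],th)
E
```

```text
[0.47883786 0.06163802 0.32681463] [322.41513109 212.86015216] [322.20366877 299.05075751] [322.93139185  76.74932858]
shift frac [-0.0338  0.005   0.2459] turn frac [-0.0033 -0.0023 -0.0034] mm [-27.    4.  196.7] deg [-0.28 -0.2  -0.29] rows 3.97
```

View pics/w3.png

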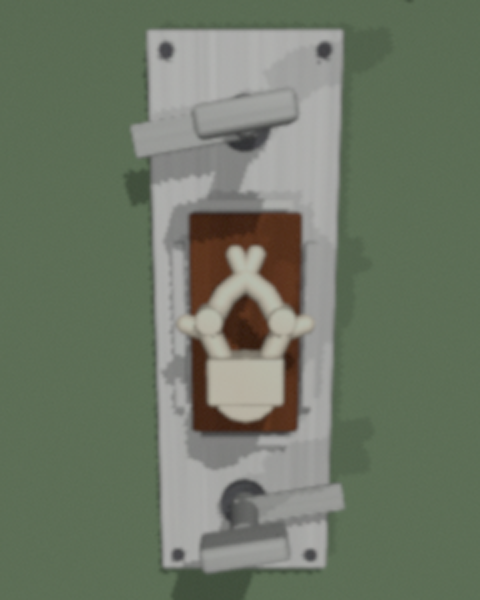

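Both locks are home: the tongues point sideways, clear of the plinth at crop (135,140) and (340,497). The body top is at full-frame (322,211), as predicted. Now I'll look at the inspection camera from above before lifting.

```bash
python3 -c "
from h import *
go([.615,-.28,.36],np.radians(108))";
```

```text
shift frac [-0.4585  0.0317 -0.0432] turn frac [-0.0033 -0.0023 -0.0028] mm [-366.8   25.3  -34.6] deg [-0.28 -0.2  -0.24] rows 7.39
```

```bash
python3 -m inch '[{"dx":-0.4585,"dy":0.032,"dz":-0.043,"rx":0,"ry":0,"rz":0},{"dx":-0.4585,"dy":0.032,"dz":-0.043,"rx":0,"ry":0,"rz":0},{"dx":-0.4585,"dy":0.032,"dz":-0.043,"rx":0,"ry":0,"rz":0},{"dx":-0.4585,"dy":0.032,"dz":-0.043,"rx":0,"ry":0,"rz":0},{"dx":-0.4585,"dy":0.032,"dz":-0.043,"rx":0,"ry":0,"rz":0}]' >/dev/null;  python3 -c "
from h import *
go([.615,-.28,.36],np.radians(108))";
```

```text
shift frac [-0.1456  0.0103 -0.0143] turn frac [-0.0035 -0.0022 -0.0042] mm [-116.5    8.3  -11.4] deg [-0.3  -0.19 -0.36] rows 2.35
```

```bash
python3 -m inch '[{"dx":-0.1456,"dy":0.01,"dz":-0.014,"rx":0,"ry":0,"rz":0},{"dx":-0.1456,"dy":0.01,"dz":-0.014,"rx":0,"ry":0,"rz":0},{"dx":-0.1456,"dy":0.01,"dz":-0.014,"rx":0,"ry":0,"rz":0},{"dx":-0.1456,"dy":0.01,"dz":-0.014,"rx":0,"ry":0,"rz":0}]';  python3 - <<'E'
from h import *
import pickle
optics.grab_frame("wrist");i=optics.camera_info("wrist"); im=optics.grab_frame("wrist")
pickle.dump(i,open("w4.pkl","wb")); np.save("w4.npy",im)
R=np.array(i["R"]);print(-R.T@i["t"],proj(i,[.628,-.289,.0]),proj(i,[.586,-.251,.2]))
cv2.imwrite("pics/w4.png",im[:,:,::-1])
E
```

```text
time: 12.6
tool_pos: [0.6148, -0.2806, 0.3583]
tool_rot: [-0.004, 0.591, 0.806, -0.002]
contact_force: [-0.8, -0.2, -0.3]
gripper_width: 1.002
grasp_force: 0.0
[ 0.59425489 -0.20885379  0.50104092] [328.28450602 182.90590269] [293.28473923 163.14003013]
```

View pics/w4.png

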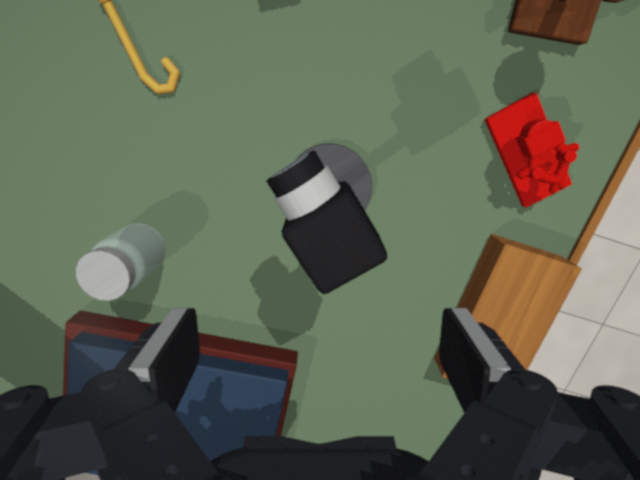

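The picture shows the inspection camera from above: its head spans (283,183)–(386,293), the white barrel band is near (308,190), and the lens front edge runs (267,180)–(317,152). I'll fit it numerically.

```bash
python3 - <<'E'
from h import *
import pickle
i=pickle.load(open("w4.pkl","rb")); im=np.load("w4.npy"); hsv=cv2.cvtColor(im,cv2.COLOR_RGB2HSV)
v=hsv[:,:,2].astype(int)
roi=np.zeros(v.shape,bool); roi[145:300,255:395]=1
wh=roi&(v>140)&(hsv[:,:,1]<60); bl=roi&(v<45)
for nm,m in(("white",wh),("black",bl)):
    n,lab,st,cen=cv2.connectedComponentsWithStats(m.astype(np.uint8))
    for k in np.argsort(-st[1:,4])[:2]+1:
        if st[k,4]<200: continue
        q=(lab==k); ys,xs=np.nonzero(q)
        cs,_=cv2.findContours(q.astype(np.uint8),cv2.RETR_EXTERNAL,cv2.CHAIN_APPROX_NONE)
        h=cv2.convexHull(cs[0]); ap=cv2.approxPolyDP(h,3,True)[:,0]
        print(nm,st[k],cen[k].round(1),ap.tolist())
        for z in(.2,.228):
            W=np.array([onz(i,a,b,z)[:2] for a,b in h[:,0]]); r=cv2.minAreaRect((W*1000).astype(np.float32)); print(z,np.round(r[0],1),np.round(r[1],1),round(r[2],2))
# foot ellipse centre from outline of dark gray
C=-np.array(i["R"]).T@i["t"]; print("cam",C)
E
```

```text
white [ 280  168   59   50 1463] [310.  194.3] [[327, 168], [338, 187], [312, 210], [291, 216], [280, 198]]
0.2 [ 604.5 -269.6] [42.6 20.6] 50.99
0.228 [ 603.5 -263.9] [38.6 18.7] 50.99
black [ 283  182  103  111 6453] [335.  240.9] [[345, 182], [378, 235], [385, 258], [322, 292], [283, 236], [286, 220], [339, 182]]
0.2 [ 631.2 -297.1] [63.  70.7] 49.05
0.228 [ 627.7 -288.9] [57.1 64.1] 49.05
black [ 267  151   56   46 1029] [295.8 174.7] [[314, 151], [322, 168], [277, 196], [267, 181]]
0.2 [ 589.7 -258.2] [41.1 15.2] 50.15
0.228 [ 590.1 -253.6] [37.3 13.8] 50.15
cam [ 0.59425489 -0.20885379  0.50104092]
```

```bash
cat > fit.py <<'E'
from h import *
import pickle
from scipy.optimize import minimize
i=pickle.load(open("w4.pkl","rb")); im=np.load("w4.npy"); hsv=cv2.cvtColor(im,cv2.COLOR_RGB2HSV)
v=hsv[:,:,2].astype(int); roi=np.zeros(v.shape,bool); roi[145:300,255:395]=1
m=(roi&((v<50)|((v>125)&(hsv[:,:,1]<60)))).astype(np.uint8); m=cv2.morphologyEx(m,cv2.MORPH_CLOSE,np.ones((5,5)))
n,lab,st,_=cv2.connectedComponentsWithStats(m); M=(lab==1+st[1:,4].argmax()).astype(float)
K=8
def render(p):
    x,y,t,r=p; e=np.array([np.cos(t),np.sin(t),0]); n=np.array([-e[1],e[0],0]); o=np.array([x,y,0.2]); k=np.array([0,0,1.])
    box=[o+a*.03*e+b*.029*n+c*.028*k for a in(-1,1) for b in(-1,1) for c in(-1,1)]
    cyl=[o+a*e+r*(np.cos(q)*n+np.sin(q)*k) for a in(.03,.06) for q in np.linspace(0,6.28,40)]
    big=np.zeros((155*K,140*K),np.uint8)
    for S in(box,cyl):
        P=np.array([proj(i,X) for X in S])-[254.5,144.5]
        cv2.fillConvexPoly(big,cv2.convexHull((P*K).astype(np.float32)).astype(np.int32),1)
    return cv2.resize(big.astype(np.float32),(140,155),interpolation=cv2.INTER_AREA)
T=M[145:300,255:395]
f=lambda p: np.abs(render(p)-T).sum()
best=min((minimize(f,[.628,-.289,a,.019],method="Nelder-Mead",options=dict(initial_simplex=np.array([.628,-.289,a,.019])+np.vstack([np.zeros(4),np.diag([.006,.006,.08,.003])]))) for a in(2.35,2.42,2.5)),key=lambda r:r.fun)
p=best.x; print(best.fun,T.sum(),p.round(4),np.degrees(p[2]))
e=np.array([np.cos(p[2]),np.sin(p[2])]); print("lens",p[:2]+.06*e,"focus",p[:2]+.21*e)
E
python3 fit.py
```

```text
4875.046875 16574.0 [ 0.6383 -0.2973  2.7976  0.0389] 160.29315829852294
lens [ 0.58179348 -0.27703509] focus [ 0.44057893 -0.22645394]
```

```bash
sed -i 's/^m=.*/a1=(roi\&(v<45)).astype(np.uint8); a2=(roi\&(v>140)\&(hsv[:,:,1]<60)).astype(np.uint8); M=np.zeros(v.shape)/; s/^n,lab,st.*/for a in (a1,a2):\n    n,lab,st,_=cv2.connectedComponentsWithStats(a)\n    for k in range(1,n):\n        if st[k,4]>800: M[lab==k]=1\nM=cv2.morphologyEx(M.astype(np.uint8),cv2.MORPH_CLOSE,np.ones((5,5))).astype(float)/' fit.py; echo 'D=render(p)-T; print((D>.5).sum(),(D<-.5).sum())' >>fit.py; python3 fit.py
```

```text
1032.984375 9178.0 [ 0.6302 -0.2917  2.4435  0.0201] 140.00448930904747
lens [ 0.58425068 -0.25313351] focus [ 0.46933646 -0.15672437]
982 40
```

```bash
sed -i 's/^M=cv2.morph.*/n,lab,st,_=cv2.connectedComponentsWithStats(a1); sm=[k for k in range(1,n) if 800<st[k,4]<3000]; bg=[k for k in range(1,n) if st[k,4]>3000]\nfor q in ((a2>0)|np.isin(lab,sm), np.isin(lab,bg)):\n    hh=cv2.convexHull(np.argwhere(q)[:,::-1].astype(np.int32)); cv2.fillConvexPoly(M,hh,1.)/' fit.py; python3 fit.py
```

```text
781.84375 9466.0 [ 0.6298 -0.2921  2.4226  0.0211] 138.80390067398724
lens [ 0.58465378 -0.25260305] focus [ 0.47178482 -0.15380731]
758 15
```

```bash
cat >>fit.py <<'E'
for r in range(0,155,6): print(''.join('+' if D[r:r+6,c:c+4].mean()>.4 else '-' if D[r:r+6,c:c+4].mean()<-.4 else '#' if T[r:r+6,c:c+4].mean()>.5 else '.' for c in range(0,140,4)))
E
python3 fit.py | tail -26
```

```text
...................................
.............##....................
...........######..................
.........#########.................
......#############................
....################.++............
...####################+...........
....####################+..........
.....####################..........
......####################.........
.......####################........
.......++###################.......
......++#####################......
......+#######################.....
......+#######################.....
.......########################+...
........########################+..
.........#######################+..
..........#######################+.
...........#####################+..
............#################......
.............##############........
..............##########...........
...............######..............
...............++#.................
................+..................
```

```bash
python3 -c "
from h import *
go([.4895,.0385,.2],np.radians(108.05))";
```

```text
shift frac [ 0.423  -0.0273  0.2007] turn frac [-0.0042 -0.0031 -0.0039] mm [338.4 -21.8 160.5] deg [-0.36 -0.27 -0.33] rows 7.5
```

```bash
python3 -m inch '[{"dx":0.423,"dy":-0.027,"dz":0.2,"rx":-0.003,"ry":-0.003,"rz":-0.003},{"dx":0.423,"dy":-0.027,"dz":0.2,"rx":-0.003,"ry":-0.003,"rz":-0.003},{"dx":0.423,"dy":-0.027,"dz":0.2,"rx":-0.003,"ry":-0.003,"rz":-0.003},{"dx":0.423,"dy":-0.027,"dz":0.2,"rx":-0.003,"ry":-0.003,"rz":-0.003},{"dx":0.423,"dy":-0.027,"dz":0.2,"rx":-0.003,"ry":-0.003,"rz":-0.003}]' >/dev/null;  python3 -c "
from h import *
go([.4895,.0385,.15],np.radians(108.05))";
```

```text
shift frac [ 0.1375 -0.0076  0.1284] turn frac [-0.0003  0.0004  0.0006] mm [110.   -6.1 102.7] deg [-0.03  0.04  0.05] rows 3.01
```

```bash
python3 -m inch '[{"dx":0.1375,"dy":-0.0076,"dz":0.128,"rx":0,"ry":0,"rz":0},{"dx":0.1375,"dy":-0.0076,"dz":0.128,"rx":0,"ry":0,"rz":0},{"dx":0.1375,"dy":-0.0076,"dz":0.128,"rx":0,"ry":0,"rz":0},{"dx":0.1375,"dy":-0.0076,"dz":0.128,"rx":0,"ry":0,"rz":0},{"dx":0.1375,"dy":-0.0076,"dz":0.128,"rx":0,"ry":0,"rz":0}]' ;  python3 -c "
from h import *
go([.4895,.0385,.041],np.radians(108.05))
go([.4895,.0385,.041],np.radians(108.05))";
```

```text
time: 13.7
tool_pos: [0.4897, 0.037, 0.1503]
tool_rot: [-0.001, 0.586, 0.81, -0.001]
contact_force: [0.7, -0.2, 0.7]
gripper_width: 0.997
grasp_force: 0.0
shift frac [0.002  0.0007 0.1367] turn frac [-0.0016  0.0002  0.002 ] mm [  1.6   0.6 109.3] deg [-0.14  0.02  0.17] rows 2.19
shift frac [0.002  0.0007 0.1367] turn frac [-0.0016  0.0002  0.002 ] mm [  1.6   0.6 109.3] deg [-0.14  0.02  0.17] rows 2.19
```

```bash
python3 -m inch '[{"dx":0.002,"dy":0.0007,"dz":0.06,"rx":0,"ry":0,"rz":0},{"dx":0.002,"dy":0.0007,"dz":0.11,"rx":0,"ry":0,"rz":0},{"dx":0.002,"dy":0.0007,"dz":0.136,"rx":0,"ry":0,"rz":0},{"dx":0.002,"dy":0.0007,"dz":0.136,"rx":0,"ry":0,"rz":0},{"dx":0.002,"dy":0.0007,"dz":0.136,"rx":0,"ry":0,"rz":0}]';python3 -m inch '[{"dx":0,"dy":0,"dz":0,"rx":0,"ry":0,"rz":0},{"dx":0,"dy":0,"dz":0,"rx":0,"ry":0,"rz":0},{"dx":0,"dy":0,"dz":0,"rx":0,"ry":0,"rz":0},{"dx":0,"dy":0,"dz":0,"rx":0,"ry":0,"rz":0},{"dx":0,"dy":0,"dz":0,"rx":0,"ry":0,"rz":0}]' -1;  python3 -c "
from h import *
go([.4895,.0385,.041],np.radians(108.05));print(state()['ft_torque'])"
```

```text
time: 14.2
tool_pos: [0.4927, 0.0365, 0.044]
tool_rot: [0.001, 0.588, 0.809, -0.0]
contact_force: [0.8, 0.5, 0.7]
gripper_width: 1.002
grasp_force: 0.0
time: 14.7
tool_pos: [0.4913, 0.0369, 0.0434]
tool_rot: [-0.0, 0.587, 0.809, -0.001]
contact_force: [-3.6, -1.4, 6.9]
gripper_width: 0.437
grasp_force: 61.1
shift frac [ 0.0026 -0.0015  0.0029] turn frac [-0.0009  0.0007  0.0004] mm [ 2.1 -1.2  2.4] deg [-0.08  0.06  0.04] rows 0.07
[-0.14813019  0.48937007  0.03233366]
```

```bash
python3 -m inch '[{"dx":0,"dy":0,"dz":-0.01,"rx":0,"ry":0,"rz":0},{"dx":0,"dy":0,"dz":-0.03,"rx":0,"ry":0,"rz":0},{"dx":0,"dy":0,"dz":-0.08,"rx":0,"ry":0,"rz":0},{"dx":0,"dy":0,"dz":-0.14,"rx":0,"ry":0,"rz":0},{"dx":0,"dy":0,"dz":-0.18,"rx":0,"ry":0,"rz":0}]';  python3 - <<'E'
from h import *
im=optics.grab_frame("side"); 
print(state()['ft_torque'],state()["grasp_force"],[(np.round(e["bbox"]).tolist(),round(e["confidence"],2)) for e in nets.boxes_of("side","specimen")])
go([.4704,-.1565,.183],np.radians(139.2))
E
```

```text
time: 15.2
tool_pos: [0.4917, 0.0373, 0.1892]
tool_rot: [0.001, 0.587, 0.809, 0.0]
contact_force: [-0.1, -0.7, -1.6]
gripper_width: 0.432
grasp_force: 61.0
[-1.06721626e-04 -1.96611938e-01 -4.90250099e-03] 61.11506223678589 [([213.0, 234.0, 42.0, 30.0], 0.8), ([290.0, 222.0, 40.0, 38.0], 0.73), ([264.0, 211.0, 14.0, 19.0], 0.62), ([441.0, 297.0, 52.0, 36.0], 0.62)]
shift frac [-0.2207 -0.1038  0.0118] turn frac [ 0.0051  0.0047 -0.3621] mm [-176.5  -83.1    9.5] deg [  0.44   0.4  -31.12] rows 3.91
```

```bash
python3 -c "
from h import *
go([.4725,-.156,.1844],np.radians(139.2))"; python3 -m inch '[{"dx":-0.05,"dy":-0.025,"dz":0.002,"rx":0,"ry":0,"rz":-0.08},{"dx":-0.1,"dy":-0.05,"dz":0.005,"rx":0.002,"ry":0.002,"rz":-0.16},{"dx":-0.15,"dy":-0.075,"dz":0.007,"rx":0.003,"ry":0.003,"rz":-0.25},{"dx":-0.2,"dy":-0.095,"dz":0.009,"rx":0.004,"ry":0.004,"rz":-0.33},{"dx":-0.22,"dy":-0.1,"dz":0.009,"rx":0.004,"ry":0.004,"rz":-0.362}]';  python3 -c "
from h import *
go([.4725,-.156,.1844],np.radians(139.2))"
```

```text
shift frac [-0.2209 -0.1011  0.0101] turn frac [ 0.0051  0.0047 -0.3621] mm [-176.7  -80.9    8.1] deg [  0.44   0.4  -31.12] rows 3.89
time: 15.8
tool_pos: [0.4678, -0.1575, 0.1764]
tool_rot: [-0.006, 0.349, 0.937, -0.002]
contact_force: [-0.4, 2.0, -2.7]
gripper_width: 0.43
grasp_force: 61.2
shift frac [-0.0032  0.0052 -0.0101] turn frac [-0.0051 -0.0072 -0.0003] mm [-2.5  4.2 -8.1] deg [-0.44 -0.62 -0.03] rows 0.19
```

```bash
for k in 1 2 3; do python3 -m inch '[{"dx":0,"dy":0,"dz":0,"rx":0,"ry":0,"rz":0}]' | sed -n 2,3p;  python3 -c "
from h import *
go([.4725,-.156,.1844],np.radians(139.2))"; done
```

```text
tool_pos: [0.4684, -0.1565, 0.1767]
tool_rot: [-0.006, 0.35, 0.937, -0.001]
shift frac [-0.0034  0.0037 -0.0097] turn frac [-0.0045 -0.0073 -0.0026] mm [-2.7  3.  -7.8] deg [-0.39 -0.63 -0.22] rows 0.18
tool_pos: [0.4687, -0.1543, 0.1771]
tool_rot: [-0.006, 0.349, 0.937, -0.001]
shift frac [-0.0049  0.0014 -0.0092] turn frac [-0.0039 -0.0074 -0.0012] mm [-3.9  1.1 -7.3] deg [-0.34 -0.64 -0.11] rows 0.17
tool_pos: [0.4692, -0.1537, 0.1778]
tool_rot: [-0.006, 0.348, 0.937, -0.001]
shift frac [-0.0049  0.0005 -0.0083] turn frac [-0.0039 -0.0066  0.0002] mm [-4.   0.4 -6.6] deg [-0.33 -0.57  0.02] rows 0.15
```

```bash
python3 -m inch '[{"dx":0,"dy":0,"dz":0,"rx":0,"ry":0,"rz":0},{"dx":0,"dy":0,"dz":0,"rx":0,"ry":0,"rz":0},{"dx":0,"dy":0,"dz":0,"rx":0,"ry":0,"rz":0},{"dx":0,"dy":0,"dz":0,"rx":0,"ry":0,"rz":0},{"dx":0,"dy":0,"dz":0,"rx":0,"ry":0,"rz":0}]' | sed -n 2,3p;  python3 -c "
from h import *
go([.4725,-.156,.1844],np.radians(139.2))"; python3 -m inch '[{"dx":0,"dy":0,"dz":0,"rx":0,"ry":0,"rz":0},{"dx":0,"dy":0,"dz":0,"rx":0,"ry":0,"rz":0},{"dx":0,"dy":0,"dz":0,"rx":0,"ry":0,"rz":0},{"dx":0,"dy":0,"dz":0,"rx":0,"ry":0,"rz":0},{"dx":0,"dy":0,"dz":0,"rx":0,"ry":0,"rz":0}]' | sed -n 2,3p;  python3 -c "
from h import *
go([.4725,-.156,.1844],np.radians(139.2))"
```

```text
tool_pos: [0.4697, -0.1548, 0.179]
tool_rot: [-0.005, 0.349, 0.937, -0.001]
shift frac [-0.0036  0.0011 -0.0068] turn frac [-0.0038 -0.0052 -0.    ] mm [-2.9  0.9 -5.4] deg [-0.33 -0.45 -0.  ] rows 0.12
tool_pos: [0.4696, -0.1549, 0.1789]
tool_rot: [-0.005, 0.349, 0.937, -0.001]
shift frac [-0.0036  0.0013 -0.0069] turn frac [-0.0039 -0.0053 -0.0002] mm [-2.9  1.  -5.5] deg [-0.33 -0.46 -0.02] rows 0.13
```

Settled; apply the correction, then check with the cameras.

```bash
python3 -m inch '[{"dx":-0.0036,"dy":0.0013,"dz":-0.007,"rx":-0.004,"ry":-0.005,"rz":0},{"dx":-0.0036,"dy":0.0013,"dz":-0.007,"rx":-0.004,"ry":-0.005,"rz":0},{"dx":-0.0036,"dy":0.0013,"dz":-0.007,"rx":-0.004,"ry":-0.005,"rz":0},{"dx":-0.0036,"dy":0.0013,"dz":-0.007,"rx":-0.004,"ry":-0.005,"rz":0},{"dx":-0.0036,"dy":0.0013,"dz":-0.007,"rx":-0.004,"ry":-0.005,"rz":0}]';  python3 - <<'E'
from h import *
go([.4725,-.156,.1844],np.radians(139.2))
i=optics.camera_info("wrist");w=optics.grab_frame("wrist");a=optics.grab_frame("scene");b=optics.grab_frame("side")
f=lambda im,u,v,s:cv2.resize(im[v-int(.75*s):v+int(.75*s),u-s:u+s,::-1],(400,300),interpolation=cv2.INTER_CUBIC)
A=optics.camera_info("scene");B=optics.camera_info("side")
P=[.471,-.1548,.2];L=[.5846,-.2528,.2]
for c in(A,B,i): print(proj(c,P),proj(c,L))
u=lambda c:[int(x) for x in (proj(c,P)+proj(c,L))/2]
cv2.imwrite("pics/f.png",np.vstack([np.hstack([f(a,*u(A),70),f(b,*u(B),70)]),np.hstack([cv2.resize(w[:,:,::-1],(400,300)),f(a,357,248,80)])]))
print(u(A),u(B))
E
```

```text
time: 17.6
tool_pos: [0.4724, -0.156, 0.1844]
tool_rot: [-0.0, 0.349, 0.937, 0.0]
contact_force: [0.0, 0.5, -2.6]
gripper_width: 0.435
grasp_force: 61.3
shift frac [-0.0001 -0.     -0.    ] turn frac [ 0.0001 -0.0005 -0.0002] mm [-0.1 -0.  -0. ] deg [ 0.01 -0.04 -0.01] rows 0.0
[294.62818359 159.2759118 ] [233.1974784  166.24962794]
[302.06514263 266.00556592] [361.28916149 284.58639535]
[319.78589099 324.52083649] [319.91292526 621.70740705]
[263, 162] [331, 275]
```

View pics/f.png

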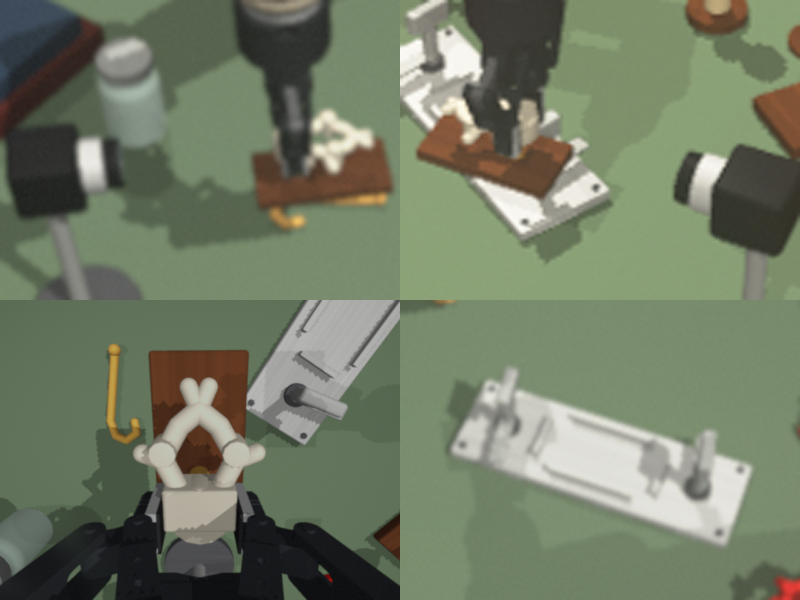

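```bash
python3 - <<'E'
from h import *
i=optics.camera_info("wrist");th=np.radians(139.2);e=np.array([np.cos(th),np.sin(th),0]);n=np.array([-e[1],e[0],0]);P=np.array([.471,-.1548,.2]);k=np.array([0,0,1])
for nm,X in(("rearL",P+.08*e+.03*n-.035*k),("rearR",P+.08*e-.03*n-.035*k),("spine",P+.065*e-.005*k),("topback",P-0+.012*e+.012*k),("topfront",P-.012*e+.012*k)): print(nm,proj(i,X))
E
python3 -m inch '[{"dx":0,"dy":0,"dz":0,"rx":0,"ry":0,"rz":0},{"dx":0,"dy":0,"dz":0,"rx":0,"ry":0,"rz":0},{"dx":0,"dy":0,"dz":0,"rx":0,"ry":0,"rz":0}]'
```

```text
rearL [237.84352131  82.23018531]
rearR [401.4078488   82.11032684]
spine [319.72003774 128.40030115]
topback [319.80998737 309.29507455]
topfront [319.81475009 376.14903512]
time: 18.05
tool_pos: [0.4725, -0.156, 0.1845]
tool_rot: [-0.0, 0.349, 0.937, 0.0]
contact_force: [-0.2, -1.1, -2.8]
gripper_width: 0.428
grasp_force: 61.3
```

The composite shows the vertebra held with its blunt front toward the lens and the plate empty. The plinth's rear edge looks slightly narrower than predicted (157 px against 163 px), so I'll measure that for pitch before handing in.

```bash
python3 - <<'E'
from h import *
from scipy.optimize import least_squares
i=optics.camera_info("wrist");im=optics.grab_frame("wrist").astype(int)
g=(im[:,:,0]-im[:,:,1])  # red-green: walnut >0, felt <0
L=[];Rr=[]
for r in range(88,210,4):
    w=np.nonzero(g[r,215:425]>8)[0]+215
    if len(w): L.append((w[0]-.5,r)); Rr.append((w[-1]+.5,r))
T=[]
for c in range(255,385,5):
    w=np.nonzero(g[60:140,c]>8)[0]+60
    if len(w): T.append((c,w[0]-.5))
L,Rr,T=map(np.array,(L,Rr,T)); print(L[::6].tolist(),Rr[::6].tolist(),T[::6].tolist())
th=np.radians(139.2);e=np.array([np.cos(th),np.sin(th),0]);n=np.array([-e[1],e[0],0]);k=np.array([0,0,1.]);P=np.array([.471,-.1548,.2])
def line(A,B,pts):
    a,b=proj(i,A),proj(i,B);d=(b-a)/np.linalg.norm(b-a);q=pts-a;return q[:,0]*d[1]-q[:,1]*d[0]
def res(p): # along, lateral, yaw, pitch (rear down +), roll
    R=Ro.from_rotvec(p[2]*k+p[3]*n+p[4]*e).as_matrix(); O=P+p[0]*e+p[1]*n
    X=lambda a,b:O+R@(a*e+b*n-.035*k)
    return np.hstack([line(X(0.02,.03),X(.08,.03),L),line(X(.02,-.03),X(.08,-.03),Rr),line(X(.08,.03),X(.08,-.03),T)])
s=least_squares(res,np.zeros(5),loss="soft_l1"); print((s.x[:2]*1000).round(2),np.degrees(s.x[2:]).round(2),np.abs(res(s.x)).mean(),np.abs(res(np.zeros(5))).mean())
E
```

```text
[[237.5, 88.0], [238.5, 112.0], [240.5, 136.0], [242.5, 160.0], [243.5, 184.0], [214.5, 208.0]] [[397.5, 88.0], [396.5, 112.0], [395.5, 136.0], [394.5, 160.0], [393.5, 184.0], [392.5, 208.0]] [[255.0, 80.5], [285.0, 80.5], [315.0, 80.5], [345.0, 80.5], [375.0, 79.5]]
[2.22 2.54] [ 0.01  2.32 -2.53] 2.250820507683441 3.6503560968977693
```

```bash
python3 - <<'E'
from h import *
from scipy.optimize import least_squares
i=optics.camera_info("wrist")
L=np.array([[237.5,88],[238.5,112],[240.5,136],[242.5,160],[243.5,184]]);Rr=np.array([[397.5,88],[396.5,112],[395.5,136],[394.5,160],[393.5,184]]);T=np.array([[255,80.5],[285,80.5],[315,80.5],[345,80.5],[375,80]])
th=np.radians(139.2);e=np.array([np.cos(th),np.sin(th),0]);n=np.array([-e[1],e[0],0]);k=np.array([0,0,1.]);P=np.array([.471,-.1548,.2])
def line(A,B,pts):
    a,b=proj(i,A),proj(i,B);d=(b-a)/np.linalg.norm(b-a);q=pts-a;return q[:,0]*d[1]-q[:,1]*d[0]
def res(p):
    R=Ro.from_rotvec(p[2]*k+p[3]*n).as_matrix(); O=P+p[0]*e+p[1]*n+p[4]*k
    X=lambda a,b:O+R@(a*e+b*n-.035*k)
    return np.hstack([line(X(0.02,.03),X(.08,.03),L),line(X(.02,-.03),X(.08,-.03),Rr),line(X(.08,.03),X(.08,-.03),T)])
for f in("pitch+z","z","pitch"):
    m=np.array([1,1,1,f!="z",f!="pitch"])
    s=least_squares(lambda p:res(p*m),np.zeros(5),x_scale=[.001,.001,.01,.01,.001]);x=s.x*m
    print(f,"along,lat mm",(x[:2]*1000).round(1),"yaw,pitch",np.degrees(x[2:4]).round(2),"z",(x[4]*1000).round(1),np.abs(s.fun).mean().round(2))
E
```

```text
pitch+z along,lat mm [0.6 0.2] yaw,pitch [ 0.41 -0.11] z -2.8 0.18
z along,lat mm [0.7 0.2] yaw,pitch [0.41 0.  ] z -2.7 0.18
pitch along,lat mm [2.3 0.2] yaw,pitch [0.41 2.47] z 0.0 0.26
```

```bash
python3 -m inch '[{"dx":0,"dy":0,"dz":-0.002,"rx":0,"ry":0,"rz":0},{"dx":0,"dy":0,"dz":-0.002,"rx":0,"ry":0,"rz":0},{"dx":0,"dy":0,"dz":-0.002,"rx":0,"ry":0,"rz":0},{"dx":0,"dy":0,"dz":-0.002,"rx":0,"ry":0,"rz":0},{"dx":0,"dy":0,"dz":-0.002,"rx":0,"ry":0,"rz":0}]'; python3 -c "
from plant import ticket,state
import numpy as np
print(np.abs(state()['joint_vel']).max()); print(ticket.job_done())"
```

```text
time: 18.6
tool_pos: [0.4725, -0.156, 0.1861]
tool_rot: [-0.0, 0.349, 0.937, 0.0]
contact_force: [0.1, 1.0, -2.8]
gripper_width: 0.435
grasp_force: 61.3
0.0021067380041761906
the job is handed in; nothing more can be done
None
```

I turned both cam locks to their end stops and handed the job in at 18.6 s, with the vertebra held still and upright at the focus point, its blunt front facing the lens; position and lens direction are good to a few mm and about 1° by my measurements.

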